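Start a coach screw in a bearing base

TASK

Take the orange 17 mm nut driver out of the rack and start the coach screw that stands in its pilot hole at the end of the green bearing block: seat the socket fully on the hex head, push down firmly and turn clockwise until the screw has cut its first full turn of thread into the timber, keeping it upright and never pushing harder than about 30 N. Then put the driver back upright in the hole it came from, let go, and leave everything else where it is.

Things in the scene. Friction and masses are not known exactly. Their poses are not given: they have to be found in the camera images.
- driver: nut driver, orange hexagonal handle, 130 mm long, about 0.22 kg, upright in the rack, socket down. Origin: centre of the socket's mouth; z up the axis, x to the middle of a flat of both handle and socket (they line up). Socket 27 mm wide, 30 mm long, its hex cavity 18.2 mm across flats, 7 mm deep; 12 mm shank; handle from 52 to 130 mm, 30 mm across flats
- handle (a point): point on the driver's axis 105 mm above the socket's mouth, a good height to grip the handle
- screw: steel coach screw (hex-headed wood screw, 10 mm thick) upright in its pilot hole; origin: centre of the head's underside, 38 mm above the casting; z up, x through the middle of a flat of the head. Head 17 mm across flats, 7 mm high, top edge chamfered, turned any way at the start. Pushed aside it leans a little and springs back. Clockwise from above drives it, 4.5 mm per turn, if it is pushed
- head_top (a point): centre of the top of the screw's head, 7 mm above screw. The point bites only while the head is pushed down with more than about 10 to 14 N (driver's weight included); with less it spins without cutting. 18 to 22 N is right. It sinks as it cuts, so the push must follow it. Turning takes about 0.1 N m
- stand: four rubber feet 12 mm high carrying a timber board 140 x 240 x 32 mm and on it a green cast pillow block 140 mm long (along y), 71 mm high, with a short shaft along x. Origin: on the bench under the board's middle. Soft rubber: board and screw sink straight down about 1 mm per 4 to 5 N of push and come back. The screw stands at y = -52.5 mm; the one at y = +52.5 mm is home already
- rack: wooden tool rack 70 x 160 x 50 mm, fixed to the bench; origin at the centre of its underside. Two round holes 32 mm wide and 42 mm deep at y = -45 and +45 mm of its frame; one holds the orange driver, the other the blue one, either way round
- spare_driver: bystander: a 19 mm nut driver with a round blue handle 30 mm wide, 130 mm long, upright in the rack's other hole; origin at the centre of its socket's mouth
- gear: bystander: dark steel gear 80 mm across and 28 mm high, lying flat; origin at the centre of its underside
- tin: bystander: closed aluminium tin 62 mm across and 75 mm high; origin at the centre of its underside
- thread (a joint): angle of thread that the screw has cut into the timber, rad: 0 at the start, 6.28 after the first full turn. It grows clockwise with the screw, but only while the screw bites

How it is judged (in metres and radians):
On the way, in this order (a step that is already met when the one before it is completed fails the run):
1. the orange driver's socket is fully seated on the standing screw's head (horizontal distance between driver and screw below 0.005 m and z of driver in the frame of screw between -0.003 and 0.002 m), for 0.2 s.
2. with the driver on its head the screw has cut its first full turn of thread (6.0 rad or more) (value of joint thread above 6 rad and horizontal distance between driver and screw below 0.006 m and z of driver in the frame of screw below 0.003 m), for 0.1 s.
At the end, for the whole second after the job is handed in: the screw has cut at least one full turn of thread (5.9 rad or more) and stands upright within 5 degrees; the orange driver is released and at rest, upright (within 7 degrees) at the bottom of the rack hole it came from (within 8 mm of where it stood) (value of joint thread above 5.9 rad and angle between screw's own z axis and vertical below 0.09 rad and distance of driver from where it was at the start of the episode below 0.008 m and angle between driver's own z axis and vertical below 0.12 rad and linear speed of driver below 0.02 m/s); the robot touches nothing.
It fails at once if the screw is loaded with more than 35 N (contact force between any of driver, the arm, the fingers and screw above 35 N).
It fails at once if the screw is pushed over by more than 9 degrees (angle between screw's own z axis and vertical above 0.157 rad).
It fails at once if a bystander is moved by more than 20 mm (distance of any of gear, tin, spare_driver from where it was at the start of the episode above 0.02 m).
It also fails if it takes over 72 s, if anything falls off the work surface, if the arm or the gripper's body presses on something with over 40 N, if the wrist force passes 120 N, or if a joint passes its speed limit or range.

ROBOT

A 6-joint arm with a two-finger parallel gripper is mounted at the origin on the work surface. World frame = base frame: x ahead of the robot, y to its left, z up, the work surface at z = 0. Lengths are in mm, angles in degrees, forces in N, time in s.
With the tool pointing down it reaches from about 350 to 850 mm from the base axis. Payload 8.1 kg.
Tool frame: the origin (TCP) lies between the finger pads; the fingertips stand 17 mm ahead of it and the grasp point (between the pads) lies 2 mm behind it; z points along the fingers, y is the line along which they close (so a half turn about z gives the same grasp; the last joint's range is limited). The gripper opens to 85 mm and grips with 20 to 120 N. Pads are 22 mm wide; open, the fingers measure 114 mm over their backs; the gripper's body (76 mm by 85 mm) begins 54 mm behind the grasp point. The pads swing forward as they close: fully open they stand 13 mm farther back than shut.
Start: joints at [65.122, 7.471, 85.268, -0, 87.261, -4.893], TCP at [205.041, 563.882, 214.392] pointing down, gripper open.
Joint ranges: [-169.43, 169.43], [-51.17, 129.36], [1.28, 143.12], [-76.62, 256.62], [0, 156.53], [-152.29, 152.29]. Speed limits (degrees/s): [136.94, 136.94, 159.86, 180, 180, 180].

INTERFACE

Orientations are given as [roll, pitch, yaw] about the fixed x, y, z axes, in that order (R = Rz(yaw) Ry(pitch) Rx(roll)).
In Python, from bench import sense, snapshot, hand_in, trace, place_of gives the robot as it stands.
- The arm moves only by the shell command python3 -m handwheel 'ROWS' [FORCE]. ROWS is JSON, a list of rows, each a list of 7 numbers: the opening, from -1 (shut) to 1 (fully open), then the shift along the tool's x, y, z in cm, then the turn, a rotation vector about the tool's x, y, z in rad. A call has 1 to 12 rows; each row shifts and turns the commanded pose from where the row before left it, along the tool's axes as they then stand; what a row does not reach is not made up. A row lasts 1/12 s, in which the tool goes at most 41.7 mm and 7.16 degrees, less where a joint would pass 70% of its speed; a pose out of reach is approached as far as the arm can. A call with a gripper value outside its range is refused whole. The fingers move at their own pace and stop on an object; FORCE is the grip in N (left out, the last holds). Time passes only in rows, so rows that do not move let the fingers close. It gives the time, the measured TCP pose, the force, the opening and the grip force at its end, in the units of the state.
- sense(): the state, without advancing time (a new reading comes with each control period).
- snapshot(name): name is "scene" or "top"; returns a dict with "image" (480x640x3 uint8, red, green, blue), "intrinsics" (3x3 intrinsics, pixels), "R" (3x3) and "t" (3): a world point X has camera coordinates R X + t. Camera axes: x right, y down, z forward; pixel columns grow to the right and rows downward; lengths in mm; the calibration is good to about 2 mm. A picture is of the moment at which its call begins. There is no depth.
- hand_in(): hands the job in; it is judged then, once.
Trained networks look in a picture, given as the dict that the camera call returned (one of the last four; its "shot" number tells which), for a name from the list of things; names that differ only in an ending like _2 or _b are one class to them, and where a whole thing is asked for, a point or a joint stands for the part that bears it (a point fixed in the world has none). Each returns a list of dicts, best first, with "conf" (0 to 1); they miss things now and then, are a little off and sometimes report something else, mostly with a low value. They report only what shows in the picture. A call takes as long as a camera call.
- trace(picture, query): "pixels" (480x640 bool, what is visible of it).
- place_of(picture, query): "location" ([x, y, z] in mm, in world coordinates, good to about 4 mm: a listed point, or the origin of a listed thing).
The state is a dict: "time": time; "joint_pos": joint angles; "qd": joint speeds; "joint_efforts": joint torques, N m; "tool_pos": TCP position; "tcp_rot": TCP orientation; "ft_force": force on the tool from outside, world axes, zero at the start; "wrist_torque": the same for the moment, N m; "finger_gap": finger opening in mm; "grip_force": force on a finger pad.
Only numpy, scipy, OpenCV 4.12 (cv2) and the standard library are available. Lean on these libraries where they do the work, as an engineer would, in place of code of your own. Each camera call takes 0.05 s, during which the arm holds its last target. There are 200 camera calls.

## Working session

There is one attempt and no reset: what is moved stays moved. The work goes in short steps, Python scripts to look and compute and a shell command to move; the robot and the scene stay as the last step left them, time stands still between calls to the robot, and variables do not carry over. Pictures are saved under pics/ and viewed, at most 10 in all, crops included, and the job is handed in when it is done.

```bash
mkdir -p pics; ls
python3 - <<'E'
from bench import *
import cv2,numpy as np
s=sense();print({k:np.round(v,3) for k,v in s.items()})
for n in ("scene","top"):
    p=snapshot(n);cv2.imwrite(f"pics/{n}0.png",p["image"][:,:,::-1])
    print(n,np.round(p["intrinsics"],1).tolist(),np.round(p["R"],4).tolist(),np.round(p["t"],1).tolist())
    for q in ("driver","handle","screw","head_top","spare_driver","rack","stand","gear","tin"):
        r=place_of(p,q);print(q,[(np.round(a["location"],1).tolist(),round(a["conf"],2)) for a in r[:2]])
E
```

```text
pics
{'time': np.float64(0.0), 'joint_pos': array([ 6.5122e+01,  7.5160e+00,  8.5330e+01, -2.0000e-03,  8.7261e+01,
       -4.8930e+00]), 'qd': array([ 0.083, -0.135,  0.05 ,  0.057, -0.076,  0.048]), 'joint_efforts': array([ 2.0000e-03, -5.6941e+01, -5.0054e+01,  0.0000e+00,  1.5000e-02,
        0.0000e+00]), 'tool_pos': array([204.814, 563.341, 213.334]), 'tcp_rot': array([-1.79894e+02, -7.00000e-03,  1.60015e+02]), 'ft_force': array([-0.063,  0.101, -0.309]), 'wrist_torque': array([-0.054,  0.052,  0.072]), 'grip_force': np.float64(0.0), 'finger_gap': np.float64(85.457)}
scene [[581.3, 0.0, 326.7], [0.0, 581.3, 239.9], [0.0, 0.0, 1.0]] [[-0.0854, 0.9963, -0.0057], [0.7495, 0.0605, -0.6592], [-0.6564, -0.0605, -0.752]] [57.3, -369.9, 1635.6]
driver [([530.6, 268.3, 11.8], 0.67), ([500.3, -196.0, 3.5], 0.55)]
handle [([524.8, 264.2, 117.9], 0.65), ([520.8, 173.0, 11.1], 0.28)]
screw [([523.4, 175.5, 10.8], 0.63), ([487.5, -247.2, 94.2], 0.49)]
head_top [([486.8, -242.9, 100.9], 0.46)]
spare_driver [([520.2, 174.9, 10.6], 0.65)]
rack [([524.2, 217.9, -1.2], 0.97)]
stand [([503.3, -196.2, 4.5], 0.62)]
gear [([466.0, 4.8, -2.8], 0.76)]
tin [([520.8, 176.7, 8.6], 0.71), ([657.7, 7.9, 2.8], 0.7)]
top [[621.9, 0.0, 322.3], [0.0, 621.9, 227.5], [0.0, 0.0, 1.0]] [[0.0238, -0.9996, 0.0117], [-0.9905, -0.0252, -0.1354], [0.1357, -0.0083, -0.9907]] [-23.1, 562.5, 1233.5]
driver [([525.5, 262.4, 6.5], 0.56), ([526.5, 172.4, 5.9], 0.53)]
handle [([526.8, 266.2, 110.3], 0.8)]
screw [([486.4, -247.6, 97.4], 0.47)]
head_top [([490.9, -243.8, 103.8], 0.59)]
spare_driver [([527.1, 173.6, 5.6], 0.7)]
rack [([526.3, 221.6, 0.5], 0.6)]
stand [([506.4, -194.4, 0.7], 0.96)]
gear [([466.0, 4.0, 1.3], 0.64)]
tin [([655.2, 8.3, 0.3], 0.79)]
```

View pics/top0.png

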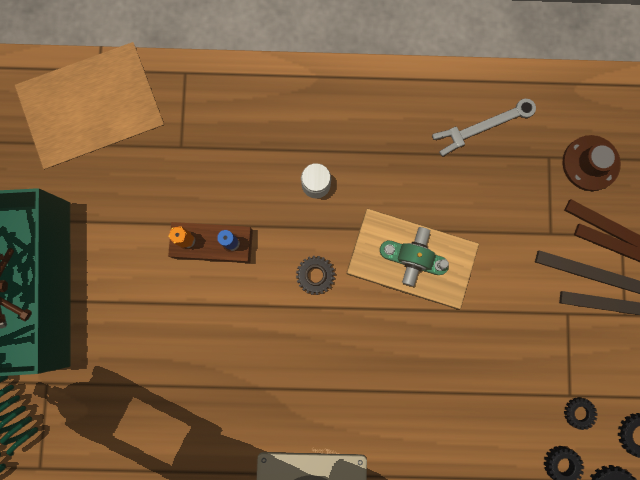

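View pics/scene0.png

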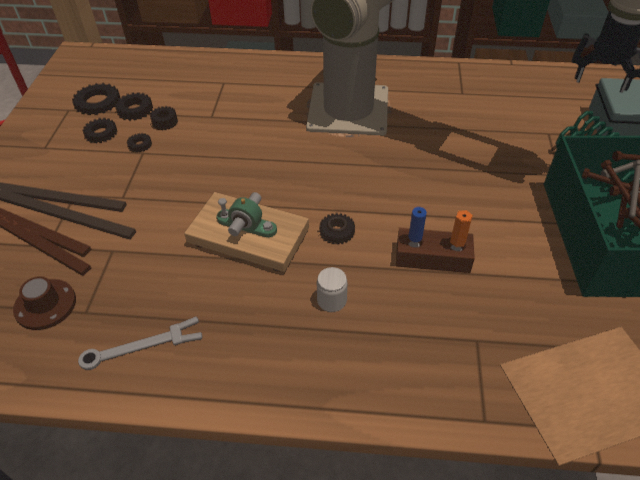

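Run:
```python
from bench import *
import cv2,numpy as np
p=snapshot("top");K,R,t=p["intrinsics"],p["R"],p["t"]
im=p["image"]
def px(X):
    u=K@(R@np.array(X)+t);return u[:2]/u[2]
a,b=px([526,264,136]),px([488,-246,101]);print(a,b)
crops=[]
for c,w in((a,28),(b,20)):
    x,y=np.round(c).astype(int);cr=im[y-w:y+w,x-w:x+w,::-1];crops.append(cv2.resize(cr,(400,400),interpolation=cv2.INTER_CUBIC));print(x-w,y-w,400/(2*w))
cv2.imwrite("pics/crop1.png",np.hstack(crops))
```

```text
[177.04599207 236.22378952] [444.28351187 264.55767639]
149 208 7.142857142857143
424 245 10.0
```

View pics/crop1.png

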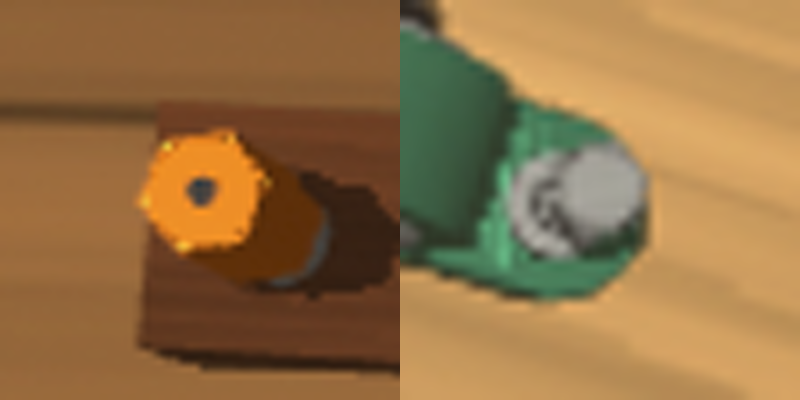

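The top view shows the orange driver's top at about (177,235). Its hex corners are sharp in the crop. The screw head's top is at about (444,264), and the estimates reproject onto it. The blue spare sits nearer the stand. Next I fit the hex of the handle.

```bash
cat > h.py <<'E'
from bench import *
import cv2,numpy as np
from scipy.spatial.transform import Rotation as Ro
def ray(p,uv,z):
    K,R,t=p["intrinsics"],p["R"],p["t"]
    d=R.T@np.linalg.inv(K)@np.array([uv[0],uv[1],1.]);c=-R.T@t
    return c+d*(z-c[2])/d[2]
def px(p,X):
    u=p["intrinsics"]@(p["R"]@np.array(X,float)+p["t"]);return u[:2]/u[2]
def rows(target,yaw=None):
    s=sense();R=Ro.from_euler("xyz",s["tcp_rot"],degrees=True)
    d=R.inv().apply(np.array(target)-s["tool_pos"])/10
    print("tool shift cm",d.round(3),"pos",s["tool_pos"].round(1),"rot",s["tcp_rot"].round(2))
    if yaw is not None:
        w=(R.inv()*Ro.from_euler("xyz",[180,0,yaw],degrees=True)).as_rotvec();print("turn rad",w.round(4))
def hexfit(mask,p,z):
    # world outline of the visible top face -> centre and hex angle (flat normal, mod 60)
    c=max(cv2.findContours(mask.astype(np.uint8),cv2.RETR_EXTERNAL,cv2.CHAIN_APPROX_NONE)[0],key=cv2.contourArea)[:,0]
    P=np.array([ray(p,q,z)[:2] for q in c]);m=cv2.moments(np.float32(P));C=np.array([m["m10"],m["m01"]])/m["m00"]
    D=P-C;best=min((np.var(np.max([D@[np.cos(np.radians(a+60*k)),np.sin(np.radians(a+60*k))] for k in range(6)],axis=0)),a) for a in range(60))
    return C,best,m["m00"]
E
python3 - <<'E'
from h import *
p=snapshot("top");im=p["image"].astype(int)
r,g,b=im[...,0],im[...,1],im[...,2]
m=(r>200)&(b<110)&(g>100);m[:205]=0;m[265:]=0;m[:,:150]=0;m[:,205:]=0
print(m.sum(),hexfit(m,p,138))
# head: grey bright
x0,y0=425,245
sub=im[y0:y0+40,x0:x0+40];g2=(sub.min(2)>140)
for row in sub[10:32,8:30]: print(" ".join("%3d"%v for v in row.mean(1)))
for q in ("scene",):
    p2=snapshot(q);i2=p2["image"].astype(int)
    m2=(i2[...,0]>200)&(i2[...,2]<110)&(i2[...,1]>100);ys,xs=np.where(m2[205:235,450:475]);print(ys.min()+205,xs.min()+450,xs.max()+450, px(p2,[526,264,138]))
for q in ("head_top","screw"):
    for pp in(p,p2): print(px(pp,[488,-245,102]))
E
```

```text
183 (array([529.49494356, 264.36880603]), (np.float64(0.6735199323226002), 14), 615.2416763189249)
 61  53  58  89 104 137 136 164 164 166 166 168 167 165 164 163 161 160 159 157 156 153
 59  52  62  96  93  89  90  95 117 145 163 164 166 166 166 166 165 164 163 161 160 159
 58  53  64  96  96 102  95  94  93  93 102 134 162 163 164 166 165 166 166 165 163 163
 54  61  98 113  95 102  93  93  93  93  93  97 128 159 162 163 163 164 165 165 166 166
 52  61  98 113  95 105  96  94  96 112 116 117 130 138 155 159 160 161 162 163 163 165
 51  64  97 106 100 140 137 111  98 145 157 148 145 130 143 157 158 159 159 160 161 161
 64 107 104 143 163 154 131 123 146 159 159 159 160 156 139 145 149 153 157 157 157 159
 75 136 117 160 161 151 126 143 160 160 160 159 159 160 157 134 144 142 145 149 152 156
 75 141 142 159 129  96  96 142 160 161 161 161 161 162 156 127 152 150 147 144 142 145
 75 139 159 156 105 130 144 144 162 162 162 162 161 160 154 125 153 153 151 151 149 147
111 132 161 154  82 123  98 136 162 161 159 158 157 154 137 106 154 154 153 152 152 150
109 120 161 156 113 132  80 102 1
[... 386 characters left out ...]
 149 152 152 153 154
104 125  96  95  97  98  95  94  94  94  94  93  92  97 143 142 141 142 144 146 149 152
 88  95  97  97  97  97  97  96  95  94  94  92  95 131 143 143 143 142 141 141 141 144
 63  74  80  94  95  96  96  95  96  95  92 100 150 147 146 144 144 143 142 141 141 141
119  72  60  56  66  86  88  82  79  86 112 156 155 154 151 149 148 145 143 143 142 141
144 146 148 148 127 129 134 158 157 157 157 157 158 158 156 154 153 151 148 147 145 143
142 142 144 144 145 148 152 155 158 158 158 158 157 157 158 157 157 156 154 152 150 148
215 471 471 [463.07421663 214.74258724]
[443.87326225 264.50535215]
[220.46251639 199.92501428]
[443.87326225 264.50535215]
[220.46251639 199.92501428]
```

```bash
python3 -c "
from h import *
rows([528,264.5,200],164)"
```

```text
tool shift cm [-40.583 -17.098   1.434] pos [205.  563.9 214.3] rot [-179.99   -0.    160.02]
turn rad [-0.0001 -0.     -0.0695]
```

```bash
python3 -m handwheel '[[0.4,-3.4,-1.425,0.1,0,0,0],[0.4,-3.4,-1.425,0.1,0,0,0],[0.4,-3.4,-1.425,0.1,0,0,0],[0.4,-3.4,-1.425,0.1,0,0,0],[0.4,-3.4,-1.425,0.1,0,0,0],[0.4,-3.4,-1.425,0.1,0,0,0],[0.4,-3.4,-1.425,0.1,0,0,0],[0.4,-3.4,-1.425,0.1,0,0,0],[0.4,-3.4,-1.425,0.1,0,0,0],[0.4,-3.4,-1.425,0.1,0,0,0],[0.4,-3.4,-1.425,0.1,0,0,0],[0.4,-3.18,-1.425,0.3,0,0,-0.07]]' 60; python3 -m handwheel '[[0.4,0,0,0,0,0,0],[0.4,0,0,0,0,0,0]]';python3 -c "
from h import *
rows([528,264.5,111],164)
p=snapshot('top');print([(a['location'],a['conf']) for a in place_of(p,'handle')]);cv2.imwrite('pics/a.png',cv2.resize(p['image'][180:290,120:260,::-1],(560,440)))"
```

```text
time: 2.15
tool_pos: [529.6, 263.0, 201.0]
tcp_rot: [180.0, 0.1, 163.9]
ft_force: [-0.1, 0.4, 0.1]
finger_gap: 59.7
grip_force: 0.0
time: 2.32
tool_pos: [528.9, 262.8, 199.9]
tcp_rot: [-180.0, -0.0, 163.8]
ft_force: [0.3, -0.5, -0.3]
finger_gap: 59.7
grip_force: 0.0
tool shift cm [0.131 0.142 8.891] pos [528.9 262.8 199.9] rot [-1.7997e+02 -4.0000e-02  1.6383e+02]
turn rad [-0.0004 -0.0007 -0.003 ]
[([525.2, 173.6, 6.1], 0.44), ([524.4, 265.5, 107.6], 0.4)]
```

View pics/a.png

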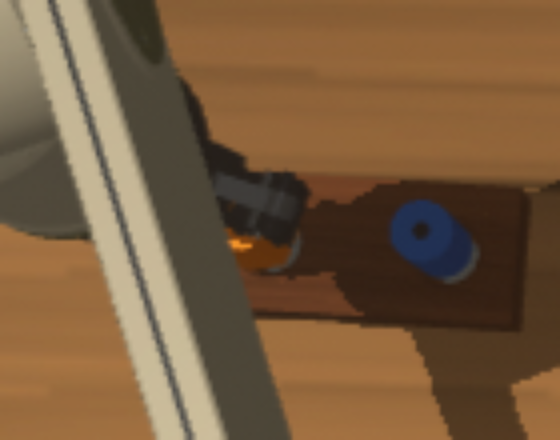

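The view shows the gripper over the orange handle at (270,240) in the crop, clear of the blue driver. Descending.

```bash
python3 -m handwheel '[[0.4,0.13,0.14,1.5,0,0,0],[0.4,0,0,1.9,0,0,0],[0.4,0,0,1.9,0,0,0],[0.4,0,0,1.9,0,0,0],[0.4,0,0,1.7,0,0,0],[0.4,0,0,0,0,0,0]]' 60; python3 -m handwheel '[[-0.1,0,0,0,0,0,0],[-0.3,0,0,0,0,0,0],[-0.6,0,0,0,0,0,0],[-0.8,0,0,0,0,0,0],[-1,0,0,0,0,0,0],[-1,0,0,0,0,0,0],[-1,0,0,0,0,0,0],[-1,0,0,0,0,0,0]]' 80
```

```text
time: 2.92
tool_pos: [523.5, 266.6, 107.3]
tcp_rot: [-179.8, -0.3, 164.1]
ft_force: [-1.4, -0.2, -1.0]
finger_gap: 59.8
grip_force: 0.0
time: 3.58
tool_pos: [528.4, 266.8, 113.6]
tcp_rot: [179.9, 0.2, 164.0]
ft_force: [-1.0, 0.6, 5.4]
finger_gap: 27.2
grip_force: 79.5
```

```bash
python3 -m handwheel '[[-1,0,0,0,0,0,0],[-1,0,0,0,0,0,0],[-1,0,0,0,0,0,0]]' 80; python3 -m handwheel '[[-1,0,0,-0.4,0,0,0],[-1,0,0,-0.8,0,0,0],[-1,0,0,-1.5,0,0,0],[-1,0,0,-1.8,0,0,0],[-1,0,0,-1.8,0,0,0],[-1,0,0,-1.8,0,0,0],[-1,0,0,-1.8,0,0,0],[-1,0,0,-1.8,0,0,0],[-1,0,0,-1.8,0,0,0],[-1,0,0,-1.5,0,0,0],[-1,0,0,0,0,0,0],[-1,0,0,0,0,0,0]]'; python3 -m handwheel '[[-1,0,0,0,0,0,0],[-1,0,0,0,0,0,0]]'
python3 - <<'E'
from h import *
s=sense();print(s["tool_pos"],s["tcp_rot"],s["ft_force"])
p=snapshot("scene");cv2.imwrite("pics/b.png",p["image"][:,:,::-1])
for q in("driver","handle"):print(q,[(np.round(a['location'],1),a['conf']) for a in place_of(p,q)])
c=px(p,[s["tool_pos"][0],s["tool_pos"][1],180]).astype(int);print(c)
x0,y0=c[0]-60,c[1]-60
cv2.imwrite("pics/b.png",cv2.resize(p["image"][y0:y0+120,x0:x0+120,::-1],(600,600),interpolation=cv2.INTER_CUBIC));print(x0,y0)
E
```

```text
time: 3.83
tool_pos: [528.4, 266.9, 113.6]
tcp_rot: [179.9, 0.2, 164.0]
ft_force: [-0.1, 0.3, 6.2]
finger_gap: 27.3
grip_force: 79.5
time: 4.83
tool_pos: [527.6, 266.3, 262.4]
tcp_rot: [179.9, 0.1, 164.0]
ft_force: [-0.4, -0.2, -3.2]
finger_gap: 27.0
grip_force: 79.1
time: 5.0
tool_pos: [526.3, 265.9, 259.5]
tcp_rot: [-179.9, -0.1, 164.0]
ft_force: [0.6, -0.3, -3.3]
finger_gap: 27.3
grip_force: 79.1
[526.29320421 265.85068837 259.53535264] [-1.79898136e+02 -1.31048205e-01  1.64022992e+02] [ 0.59548288 -0.2755757  -3.27500186]
driver [(array([528.8, 267.6, 156.9]), 0.77)]
handle [(array([527.2, 264.6, 265. ]), 0.7)]
[467 200]
407 140
```

View pics/b.png

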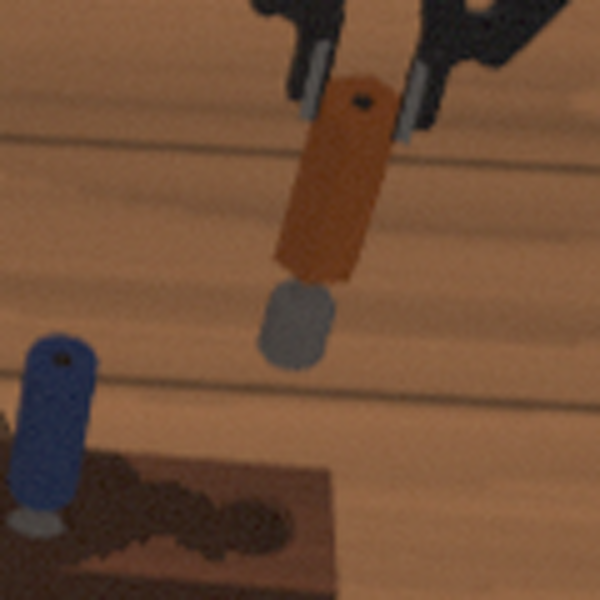

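```bash
cat >> h.py <<'E'
def axis(p):
    # lift of the orange driver seen in the scene picture: two pixels on its axis, from network mask
    m=trace(p,"driver")[0]["pixels"].astype(np.uint8)
    pts=np.argwhere(m)[:,::-1].astype(np.float32)
    vx,vy,x,y=cv2.fitLine(pts,cv2.DIST_HUBER,0,.01,.01).ravel()
    if vy<0:vx,vy=-vx,-vy
    return np.array([x,y]),np.array([vx,vy]),m,(pts[:,1].min(),pts[:,1].max())
E
python3 - <<'E'
from h import *
p=snapshot("scene");s=sense();x,y,z=s["tool_pos"]
c,v,m,e=axis(p);print(c,v,v[0]/v[1],m.sum(),e)
for dx,dy in((0,0),(0,3),(3,0)):
  a,b=px(p,[x+dx,y+dy,z+24]),px(p,[x+dx,y+dy,z-105]);print(a,b,(b-a)[0]/(b-a)[1])
# tilt: shift of mouth in y by 10
b2=px(p,[x,y-10,z-105]);print((b2-a)[0]/(b2-a)[1])
E
```

```text
[472.00873 183.34349] [-0.2813578   0.95960295] -0.2932023 942 (np.float32(155.0), np.float32(213.0))
[477.92947936 159.5644361 ] [465.61241296 209.02457248] -0.24903017466432387
[479.5949207  159.65018847] [467.13625856 209.11089467] -0.25189009820933406
[478.07037294 160.65042355] [465.7204708  210.10368455] -0.2497287720286036
-0.3646336495887319
```

Run:
```python
from h import *
p=snapshot("scene");s=sense();x,y,z=s["tool_pos"];im=p["image"].astype(int)
hsv=cv2.cvtColor(p["image"],cv2.COLOR_RGB2HSV)
_,_,m,_=axis(p)
d=px(p,[x,y,z-105])-px(p,[x,y,z+24]);d/=np.linalg.norm(d);n=np.array([d[1],-d[0]])
# per-slice silhouette centres perpendicular to the predicted axis
P=np.argwhere(m)[:,::-1]-px(p,[x,y,z+24])
a=P@d;o=P@n
for k in range(-2,58,3):
    q=o[(a>=k)&(a<k+3)]
    if len(q):print(k,len(q),q.min().round(1),q.max().round(1),((q.min()+q.max())/2).round(2))
t=snapshot("top");r=trace(t,"driver");m2=r[0]["pixels"];print(r[0]["conf"],m2.sum())
print(px(t,[x,y,z+24]),px(t,[x,y,z-105]))
if m2.any():
    q=np.argwhere(m2)[:,::-1];print(q.min(0),q.max(0),q.mean(0))
```

```text
-2 41 -5.5 8.1 1.3
1 44 -5.7 7.8 1.05
4 43 -6.7 7.8 0.57
7 46 -7.2 8.3 0.56
10 50 -7.4 8.1 0.32
13 47 -7.7 7.8 0.07
16 45 -7.2 7.6 0.19
19 50 -7.7 7.8 0.07
22 46 -7.7 7.8 0.07
25 49 -7.7 7.6 -0.06
28 45 -7.9 7.3 -0.3
31 43 -7.7 6.9 -0.42
34 36 -7.0 6.4 -0.3
37 28 -5.8 3.7 -1.04
40 35 -7.2 4.4 -1.4
43 41 -7.5 5.1 -1.16
46 37 -7.5 4.9 -1.29
49 38 -7.2 4.4 -1.41
52 21 -5.5 3.7 -0.92
0.55 80
[155.83289137 224.63156595] [173.55026799 234.40736992]
[165 232] [182 240] [174.1625 236.775 ]
```

```bash
python3 -m handwheel '[[-1,-0.35,-1.8,-0.3,0,0,0],[-1,-0.75,-3.59,-0.3,0,0,0],[-1,-0.75,-3.59,-0.2,0,0,0],[-1,-0.75,-3.59,0,0,0,0],[-1,-0.75,-3.59,0,0,0,0],[-1,-0.75,-3.59,0,0,0,0],[-1,-0.75,-3.59,0,0,0,0],[-1,-0.75,-3.59,0,0,0,0],[-1,-0.75,-3.59,0,0,0,0],[-1,-0.75,-3.59,0,0,0,0],[-1,-0.75,-3.59,0,0,0,0],[-1,-0.75,-3.59,0,0,0,0]]' 100; python3 -m handwheel '[[-1,-0.75,-3.59,0,0,0,0],[-1,-0.75,-3.59,0,0,0,0],[-1,-0.4,-1.8,0,0,0,0],[-1,0,0,0,0,0,-0.12],[-1,0,0,0,0,0,-0.12],[-1,0,0,0,0,0,-0.12],[-1,0,0,0,0,0,-0.12],[-1,0,0,0,0,0,-0.12],[-1,0,0,0,0,0,-0.12],[-1,0,0,0,0,0,-0.08],[-1,0,0,0,0,0,0],[-1,0,0,0,0,0,0]]'
cat >> h.py <<'E'
def look():
    s=sense();x,y,z=s["tool_pos"];R=Ro.from_euler("xyz",s["tcp_rot"],degrees=True)
    print(s["time"],s["tool_pos"].round(1),s["tcp_rot"].round(2),"j6",s["joint_pos"][5].round(1),"F",s["ft_force"].round(1))
    for n in("scene","top"):
        p=snapshot(n);m=trace(p,"driver");
        if not m: print(n,"no mask");continue
        m=m[0]["pixels"];A=px(p,[x,y,z+24]);B=px(p,[x,y,z-105]);L=np.linalg.norm(B-A);d=(B-A)/L;nn=np.array([d[1],-d[0]])
        P=np.argwhere(m)[:,::-1]-A;a=P@d;o=P@nn
        out=[]
        for k in np.arange(0,L+4,L/12):
            q=o[(a>=k)&(a<k+L/12)]
            if len(q)>4:out.append((round(k/L,2),round(float(q.max()-q.min()),1),round(float(q.max()+q.min())/2,2)))
        print(n,m.sum(),"L",L.round(1),"n",nn.round(2),"mouth px",B.round(1),out)
        print([(q,[(np.round(r["location"],1).tolist(),round(r["conf"],2)) for r in place_of(p,q)[:1]]) for q in("driver","head_top")])
        c=np.round(px(p,[x,y,z-80])).astype(int);x0,y0=c[0]-50,c[1]-50
        cv2.imwrite(f"pics/{n}_{s['time']:.2f}.png",cv2.resize(p["image"][y0:y0+100,x0:x0+100,::-1],(400,400),interpolation=cv2.INTER_CUBIC));print("crop",x0,y0)
E
python3 -c "
from h import *
look()"; ls pics
```

```text
time: 6.45
tool_pos: [495.7, -156.2, 269.7]
tcp_rot: [-180.0, 0.0, 164.0]
ft_force: [1.1, -0.1, -3.3]
finger_gap: 26.7
grip_force: 101.9
time: 7.45
tool_pos: [489.7, -246.0, 269.5]
tcp_rot: [-180.0, 0.0, -150.2]
ft_force: [0.3, -0.7, -2.6]
finger_gap: 26.5
grip_force: 101.9
7.45 [ 489.7 -246.   269.5] [-179.99    0.   -150.19] j6 -151.8 F [ 0.3 -0.7 -2.6]
scene 819 L 50.9 n [ 0.98 -0.2 ] mouth px [215.5 179.1] [(np.float64(0.0), 12.6, 1.98), (np.float64(0.08), 15.5, 1.68), (np.float64(0.17), 16.1, 0.99), (np.float64(0.25), 17.1, 0.68), (np.float64(0.33), 16.9, 0.77), (np.float64(0.42), 16.7, 0.46), (np.float64(0.5), 16.5, 0.36), (np.float64(0.58), 15.9, 0.45), (np.float64(0.67), 13.1, 0.24), (np.float64(0.75), 10.2, 0.32), (np.float64(0.83), 11.8, 0.12), (np.float64(0.92), 12.2, -0.09), (np.float64(1.0), 11.4, -0.09)]
[('driver', [([492.9, -244.0, 162.5], 0.61)]), ('head_top', [([661.6, 10.5, 2.5], 0.72)])]
crop 164 120
top no mask
a.png
b.png
crop1.png
scene0.png
scene_7.45.png
top0.png
```

```bash
python3 -m handwheel '[[-1,0,0,0,0,0,0.1207],[-1,0,0,0,0,0,0.1207],[-1,0,0,0,0,0,0.1207],[-1,0,0,0,0,0,0.1207],[-1,0,0,0,0,0,0.1207],[-1,0,0,0,0,0,0.1207],[-1,0,0,0,0,0,0.1207],[-1,0,0,0,0,0,0.1207],[-1,0,0,0,0,0,0.1207],[-1,0,0,0,0,0,0.1207],[-1,0,0,0,0,0,0.1207],[-1,0,0,0,0,0,0.1207]]'; python3 -m handwheel '[[-1,0,0,0,0,0,0.0611],[-1,0,0,0,0,0,0.0611],[-1,0,0,0,0,0,0],[-1,0,0,0,0,0,0]]' >/dev/null; python3 -c "
from h import *
look()";  python3 -m handwheel '[[-1,0,0,0,0,0,0.1207],[-1,0,0,0,0,0,0.1207],[-1,0,0,0,0,0,0.1207],[-1,0,0,0,0,0,0.1207],[-1,0,0,0,0,0,0.1207],[-1,0,0,0,0,0,0.1207],[-1,0,0,0,0,0,0.1207],[-1,0,0,0,0,0,0.1207],[-1,0,0,0,0,0,0.1207],[-1,0,0,0,0,0,0.1207],[-1,0,0,0,0,0,0.1207],[-1,0,0,0,0,0,0.1207]]';python3 -m handwheel '[[-1,0,0,0,0,0,0.0611],[-1,0,0,0,0,0,0.0611],[-1,0,0,0,0,0,0],[-1,0,0,0,0,0,0]]'>/dev/null; python3 -c "
from h import *
look()"
```

```text
time: 8.75
tool_pos: [489.7, -246.0, 269.4]
tcp_rot: [-180.0, -0.0, 126.5]
ft_force: [0.2, -0.1, -2.5]
finger_gap: 26.3
grip_force: 101.8
9.0833 [ 489.7 -246.   269.4] [-180.     -0.    119.98] j6 -62.0 F [ 0.4  0.5 -2.8]
scene 691 L 50.9 n [ 0.98 -0.2 ] mouth px [215.5 179.1] [(np.float64(0.0), 4.9, -5.96), (np.float64(0.08), 5.7, -5.77), (np.float64(0.17), 17.3, 0.78), (np.float64(0.25), 16.9, 0.78), (np.float64(0.33), 16.1, 0.57), (np.float64(0.42), 16.3, 0.65), (np.float64(0.5), 16.5, 0.94), (np.float64(0.58), 15.5, 1.03), (np.float64(0.67), 10.8, 1.41), (np.float64(0.75), 12.2, 1.3), (np.float64(0.83), 12.6, 0.9), (np.float64(0.92), 12.2, 1.09), (np.float64(1.0), 9.2, 0.98)]
[('driver', [([489.3, -245.4, 165.9], 0.6)]), ('head_top', [([483.5, -244.9, 104.5], 0.48)])]
crop 164 120
top no mask
time: 10.38
tool_pos: [489.7, -246.0, 269.4]
tcp_rot: [180.0, 0.0, 36.6]
ft_force: [0.0, 0.2, -2.8]
finger_gap: 26.4
grip_force: 101.8
10.7167 [ 489.7 -246.   269.4] [-180.      0.     30.02] j6 28.0 F [-0.7 -0.8 -1.5]
scene 827 L 50.9 n [ 0.98 -0.2 ] mouth px [215.5 179.1] [(np.float64(0.0), 14.3, 1.88), (np.float64(0.08), 16.7, 1.28), (np.float64(0.17), 16.5, 1.37), (np.float64(0.25), 16.3, 1.65), (np.float64(0.33), 16.3, 1.84), (np.float64(0.42), 16.1, 1.93), (np.float64(0.5), 15.9, 2.01), (np.float64(0.58), 15.3, 2.11), (np.float64(0.67), 11.4, 2.29), (np.float64(0.75), 11.2, 2.76), (np.float64(0.83), 11.8, 2.86), (np.float64(0.92), 12.2, 2.84), (np.float64(1.0), 11.2, 2.94)]
[('driver', [([489.7, -238.8, 166.9], 0.81)]), ('head_top', [([484.4, -243.2, 104.6], 0.55)])]
crop 164 120
top no mask
```

```bash
ls pics; python3 -c "
import cv2,glob,numpy as np
f=sorted(glob.glob('pics/scene_*.png'))[:2]+sorted(glob.glob('pics/top_*.png'))[:0]
g=sorted(glob.glob('pics/scene_*.png'));print(g)
cv2.imwrite('pics/m.png',np.hstack([cv2.imread(g[0]),cv2.imread(g[-1])]))"
```

```text
a.png
b.png
crop1.png
scene0.png
scene_10.72.png
scene_7.45.png
scene_9.08.png
top0.png
['pics/scene_10.72.png', 'pics/scene_7.45.png', 'pics/scene_9.08.png']
```

View pics/m.png

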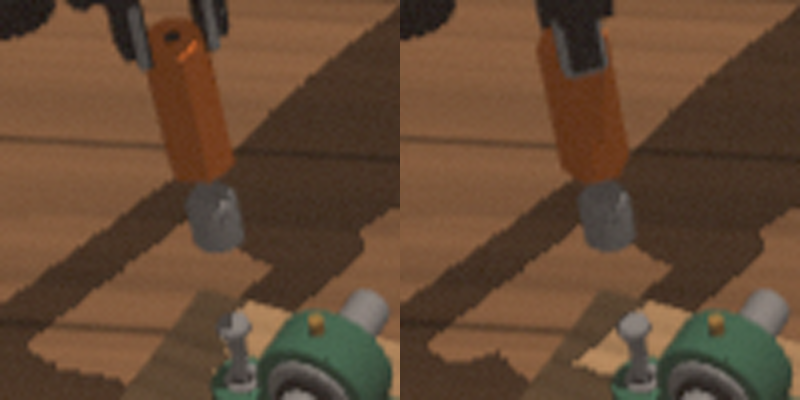

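Both pictures show the driver hanging above the screw (head top at px 222,200). Comparing half-turned views, the socket mouth is about 2.8 mm off along tool -y, which is a tilt of about 1.5°. I'll correct the tilt, then turn back about the driver's own axis.

```bash
python3 -m handwheel '[[-1,0,0,0,-0.0265,-0.0067,0],[-1,0,0,0,-0.0008,0.0033,-0.122],[-1,0,0,0,-0.0008,0.0033,-0.122],[-1,0,0,0,-0.0008,0.0033,-0.122],[-1,0,0,0,-0.0008,0.0033,-0.122],[-1,0,0,0,-0.0008,0.0033,-0.122],[-1,0,0,0,-0.0008,0.0033,-0.122],[-1,0,0,0,-0.0008,0.0033,-0.122],[-1,0,0,0,-0.0008,0.0033,-0.122],[-1,0,0,0,-0.0008,0.0033,-0.122],[-1,0,0,0,-0.0008,0.0033,-0.122],[-1,0,0,0,-0.0008,0.0033,-0.122]]'; python3 -m handwheel '[[-1,0,0,0,-0.0008,0.0033,-0.122],[-1,0,0,0,-0.0008,0.0033,-0.122],[-1,0,0,0,-0.0008,0.0033,-0.122],[-1,0,0,0,-0.0008,0.0033,-0.122],[-1,0,0,0,-0.0008,0.0033,-0.122],[-1,0,0,0,-0.0008,0.0033,-0.122],[-1,0,0,0,-0.0008,0.0033,-0.122],[-1,0,0,0,-0.0008,0.0033,-0.122],[-1,0,0,0,-0.0008,0.0033,-0.122],[-1,0,0,0,-0.0008,0.0033,-0.122],[-1,0,0,0,-0.0008,0.0033,-0.122],[-1,0,0,0,-0.0008,0.0033,-0.122]]' > /dev/null;python3 -m handwheel '[[-1,0,0,0,-0.0008,0.0033,-0.122],[-1,0.04,0.14,0.5,0,0,0],[-1,0,0,1.2,0,0,0],[-1,0,0,1.2,0,0,0],[-1,0,0,1.2,0,0,0],[-1,0,0,0.4,0,0,0],[-1,0,0,0,0,0,0],[-1,0,0,0,0,0,0]]'; python3 -c "
from h import *
look()"
```

```text
time: 12.02
tool_pos: [489.7, -245.9, 269.5]
tcp_rot: [178.5, 0.4, 107.2]
ft_force: [-0.3, 0.5, -3.3]
finger_gap: 26.6
grip_force: 101.9
time: 13.68
tool_pos: [488.4, -243.3, 223.8]
tcp_rot: [178.4, 0.3, -162.3]
ft_force: [0.4, -0.2, -1.9]
finger_gap: 26.6
grip_force: 101.8
13.6833 [ 488.4 -243.3  223.8] [ 178.37    0.31 -162.34] j6 -140.5 F [ 0.4 -0.2 -1.9]
scene 787 L 48.0 n [ 0.98 -0.2 ] mouth px [220.1 194.5] [(np.float64(0.0), 13.1, 0.72), (np.float64(0.08), 14.3, 0.92), (np.float64(0.17), 15.3, 1.02), (np.float64(0.25), 15.5, 0.92), (np.float64(0.33), 16.1, 0.82), (np.float64(0.42), 16.3, 0.72), (np.float64(0.5), 16.3, 0.53), (np.float64(0.58), 15.3, 0.23), (np.float64(0.67), 12.4, 0.92), (np.float64(0.75), 11.2, 1.12), (np.float64(0.83), 12.4, 0.92), (np.float64(0.92), 12.6, 0.43), (np.float64(1.0), 11.4, 0.23)]
[('driver', [([491.4, -242.3, 118.2], 0.62)]), ('head_top', [([485.5, -246.2, 106.4], 0.59)])]
crop 168 136
top no mask
```

```bash
ls -t pics/scene_* | head -1; cp $(ls -t pics/scene_* | head -1) pics/near.png
```

```text
pics/scene_13.68.png
```

View pics/near.png

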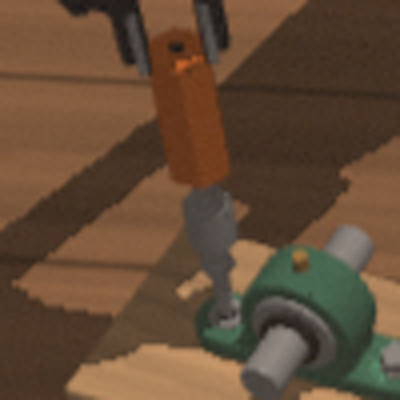

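The picture shows the socket in line with the screw, with its mouth about 15 mm above the head (crop 213,262). I'll go down along the driver axis until it touches.

```bash
python3 -m handwheel '[[-1,0.0067,-0.0267,1,0,0,0],[-1,0.0027,-0.0107,0.4,0,0,0],[-1,0,0,0,0,0,0]]'; for i in 1 2; do :; done; python3 -m handwheel '[[-1,0.0007,-0.0027,0.1,0,0,0],[-1,0,0,0,0,0,0]]'; python3 -m handwheel '[[-1,0.0007,-0.0027,0.1,0,0,0],[-1,0.0007,-0.0027,0.1,0,0,0],[-1,0,0,0,0,0,0]]'
```

```text
time: 14.23
tool_pos: [487.9, -243.0, 208.4]
tcp_rot: [178.3, 0.3, -162.3]
ft_force: [-0.4, -0.7, -3.1]
finger_gap: 26.6
grip_force: 101.9
time: 14.4
tool_pos: [488.6, -243.4, 209.0]
tcp_rot: [178.4, 0.3, -162.3]
ft_force: [0.2, 0.4, -1.5]
finger_gap: 26.4
grip_force: 101.9
time: 14.65
tool_pos: [488.8, -243.5, 207.4]
tcp_rot: [178.4, 0.4, -162.3]
ft_force: [0.1, 0.2, -2.7]
finger_gap: 26.7
grip_force: 101.9
```

```bash
python3 -m handwheel '[[-1,0.0007,-0.0027,0.1,0,0,0],[-1,0.0007,-0.0027,0.1,0,0,0],[-1,0,0,0,0,0,0]]'; python3 -m handwheel '[[-1,0.0007,-0.0027,0.1,0,0,0],[-1,0.0007,-0.0027,0.1,0,0,0],[-1,0,0,0,0,0,0]]'
```

```text
time: 14.9
tool_pos: [489.0, -243.6, 205.7]
tcp_rot: [178.5, 0.4, -162.3]
ft_force: [0.4, 0.7, 1.3]
finger_gap: 26.2
grip_force: 102.3
time: 15.15
tool_pos: [489.2, -243.8, 204.2]
tcp_rot: [178.5, 0.4, -162.3]
ft_force: [-0.4, 0.2, 5.7]
finger_gap: 26.0
grip_force: 102.9
```

```bash
for i in 1; do python3 -m handwheel '[[-1,0,0,0,0.0003,-0.0013,0.05],[-1,0,0,0,0.0003,-0.0013,0.05],[-1,0,0,0,0.0003,-0.0013,0.05],[-1,0,0,0,0.0003,-0.0013,0.05],[-1,0,0,0,0,0,0]]'; done;  python3 -m handwheel '[[-1,0,0,0,0.0003,-0.0013,0.05],[-1,0,0,0,0.0003,-0.0013,0.05],[-1,0,0,0,0.0003,-0.0013,0.05],[-1,0,0,0,0.0003,-0.0013,0.05],[-1,0,0,0,0,0,0]]';python3 -m handwheel '[[-1,0,0,0,0.0003,-0.0013,0.05],[-1,0,0,0,0.0003,-0.0013,0.05],[-1,0,0,0,0.0003,-0.0013,0.05],[-1,0,0,0,0.0003,-0.0013,0.05],[-1,0,0,0,0,0,0]]'
```

```text
time: 15.57
tool_pos: [489.2, -243.9, 204.4]
tcp_rot: [178.5, 0.4, -173.9]
ft_force: [-1.0, -0.9, 4.8]
finger_gap: 26.7
grip_force: 102.8
time: 15.98
tool_pos: [489.2, -243.9, 204.2]
tcp_rot: [178.5, 0.4, 174.7]
ft_force: [0.5, -0.8, 4.4]
finger_gap: 26.6
grip_force: 102.8
time: 16.4
tool_pos: [488.3, -243.2, 202.6]
tcp_rot: [178.4, 0.2, 163.3]
ft_force: [-0.9, 0.0, -2.5]
finger_gap: 26.2
grip_force: 101.9
```

```bash
python3 -m handwheel '[[-1,0.0013,-0.0053,0.2,0,0,0],[-1,0.0007,-0.0027,0.1,0,0,0],[-1,0,0,0,0,0,0]]';  python3 -m handwheel '[[-1,0.0007,-0.0027,0.1,0,0,0],[-1,0.0007,-0.0027,0.1,0,0,0],[-1,0,0,0,0,0,0]]'
```

```text
time: 16.65
tool_pos: [488.8, -243.5, 200.3]
tcp_rot: [178.4, 0.3, 163.4]
ft_force: [-0.3, 0.2, 2.5]
finger_gap: 26.3
grip_force: 102.4
time: 16.9
tool_pos: [489.2, -243.7, 199.2]
tcp_rot: [178.4, 0.4, 163.4]
ft_force: [-0.7, 0.6, 5.9]
finger_gap: 26.2
grip_force: 102.9
```

```bash
python3 -m handwheel '[[-1,0,0,0,0.0003,-0.0013,0.05],[-1,0,0,0,0.0003,-0.0013,0.05],[-1,0,0,0,0,0,0]]'; python3 -c "
from h import *
print(sense()['wrist_torque'])"; python3 -m handwheel '[[-1,0,0,0,0.0003,-0.0013,0.05],[-1,0,0,0,0.0003,-0.0013,0.05],[-1,0,0,0,0,0,0]]'; python3 -c "
from h import *
print(sense()['wrist_torque'])
look()"
```

```text
time: 17.15
tool_pos: [489.2, -243.8, 199.4]
tcp_rot: [178.5, 0.4, 157.4]
ft_force: [-0.3, 0.0, 6.0]
finger_gap: 26.1
grip_force: 102.8
[ 0.0365317   0.1627293  -0.00664047]
time: 17.4
tool_pos: [489.2, -243.9, 199.4]
tcp_rot: [178.5, 0.4, 151.7]
ft_force: [-1.2, 0.4, 5.0]
finger_gap: 26.8
grip_force: 102.8
[-0.02476448  0.24318     0.00581049]
17.4 [ 489.2 -243.9  199.4] [178.46   0.39 151.7 ] j6 -94.8 F [-1.2  0.4  5. ]
scene 700 L 46.6 n [ 0.98 -0.2 ] mouth px [221.3 202.8] [(np.float64(0.0), 9.4, -3.08), (np.float64(0.08), 11.2, -2.21), (np.float64(0.17), 16.7, 0.73), (np.float64(0.25), 17.3, 0.83), (np.float64(0.33), 17.3, 1.02), (np.float64(0.42), 16.3, 0.92), (np.float64(0.5), 15.3, 0.63), (np.float64(0.58), 13.5, 0.72), (np.float64(0.67), 12.2, 0.62), (np.float64(0.75), 10.6, 0.42), (np.float64(0.83), 12.2, 0.62), (np.float64(0.92), 11.6, 0.71), (np.float64(1.0), 10.2, 0.61)]
[('driver', [([490.6, -243.3, 93.3], 0.75)]), ('head_top', [([484.0, -246.5, 99.7], 0.46)])]
crop 170 145
top 81 L 16.1 n [0.35 0.94] mouth px [442.5 264.2] [(np.float64(0.75), 5.4, -4.79), (np.float64(0.83), 7.3, -4.21), (np.float64(0.92), 8.2, -3.16), (np.float64(1.0), 8.2, -2.58), (np.float64(1.08), 8.5, -2.18), (np.float64(1.17), 8.2, -1.42)]
[('driver', [([487.1, -243.4, 92.4], 0.42)]), ('head_top', [([462.4, 5.5, 3.1], 0.69)])]
crop 395 213
```

```bash
python3 -m handwheel '[[-1,0.0007,-0.0027,0.1,0,0,0],[-1,0.0007,-0.0027,0.1,0,0,0],[-1,0,0,0,0,0,0],[-1,0,0,0,0,0,0]]';  python3 -m handwheel '[[-1,0.0004,-0.0013,0.05,0.0003,-0.0013,0.05],[-1,0,0,0,0.0003,-0.0013,0.05],[-1,0,0,0,0.0003,-0.0013,0.05]]'; python3 -c "
from h import *
print(sense()['wrist_torque'])"
```

```text
time: 18.13
tool_pos: [489.6, -244.1, 198.3]
tcp_rot: [178.5, 0.5, 151.9]
ft_force: [-0.1, -0.4, 9.6]
finger_gap: 26.1
grip_force: 103.4
time: 18.38
tool_pos: [489.7, -244.2, 198.0]
tcp_rot: [178.4, 0.5, 143.1]
ft_force: [-1.0, -0.5, 10.5]
finger_gap: 26.3
grip_force: 103.4
[0.00416947 0.32213255 0.11667617]
```

```bash
python3 -m handwheel '[[-1,0.0007,-0.0027,0.1,0.0005,-0.0021,0.08],[-1,0.0004,-0.0013,0.05,0.0005,-0.0021,0.08],[-1,0.0004,-0.0013,0.05,0.0005,-0.0021,0.08],[-1,0,0,0.01,0.0005,-0.0021,0.08]]';  python3 -m handwheel '[[-1,0,-0.0003,0.01,0.0007,-0.0027,0.1],[-1,0,-0.0003,0.01,0.0007,-0.0027,0.1],[-1,0,-0.0003,0.01,0.0007,-0.0027,0.1]]'; python3 -c "
from h import *
print(sense()['wrist_torque'])"
```

```text
time: 18.72
tool_pos: [490.1, -244.6, 196.7]
tcp_rot: [178.4, 0.5, 124.7]
ft_force: [-1.2, -0.2, 14.2]
finger_gap: 26.8
grip_force: 103.9
time: 18.97
tool_pos: [490.1, -244.6, 196.5]
tcp_rot: [178.3, 0.5, 107.5]
ft_force: [-2.6, 0.2, 14.3]
finger_gap: 26.5
grip_force: 103.9
[-0.00971485  0.53169719  0.09613356]
```

```bash
python3 -m handwheel '[[-1,0,-0.001,0.03,0.0007,-0.0027,0.1],[-1,0,-0.0003,0.01,0.0007,-0.0027,0.1],[-1,0,-0.0003,0.01,0.0007,-0.0027,0.1],[-1,0,-0.0003,0.01,0.0007,-0.0027,0.1],[-1,0,-0.0003,0.01,0.0007,-0.0027,0.1],[-1,0,-0.0003,0.01,0.0007,-0.0027,0.1]]';  python3 -m handwheel '[[-1,0,-0.0003,0.01,0.0007,-0.0027,0.1],[-1,0,-0.0003,0.01,0.0007,-0.0027,0.1],[-1,0,-0.0003,0.01,0.0007,-0.0027,0.1],[-1,0,-0.0003,0.01,0.0007,-0.0027,0.1],[-1,0,-0.0003,0.01,0.0007,-0.0027,0.1],[-1,0,-0.0003,0.01,0.0007,-0.0027,0.1]]'; python3 -c "
from h import *
print(sense()['wrist_torque'],sense()['joint_pos'][5])"
```

```text
time: 19.47
tool_pos: [490.1, -244.5, 195.9]
tcp_rot: [178.3, 0.4, 73.1]
ft_force: [-1.8, -0.3, 15.2]
finger_gap: 26.8
grip_force: 104.0
time: 19.97
tool_pos: [490.4, -244.5, 195.4]
tcp_rot: [178.3, 0.3, 38.7]
ft_force: [-0.9, 0.7, 15.4]
finger_gap: 26.6
grip_force: 104.0
[0.09881038 0.31838045 0.11230589] 20.142385753551643
```

Good: about 18 N of push and 0.11 N m of torque. I'll carry on at this rate.

```bash
python3 -m handwheel '[[-1,0,-0.0005,0.02,0.0007,-0.0027,0.1],[-1,0,-0.0003,0.01,0.0007,-0.0027,0.1],[-1,0,-0.0003,0.01,0.0007,-0.0027,0.1],[-1,0,-0.0003,0.01,0.0007,-0.0027,0.1],[-1,0,-0.0003,0.01,0.0007,-0.0027,0.1],[-1,0,-0.0003,0.01,0.0007,-0.0027,0.1],[-1,0,-0.0003,0.01,0.0007,-0.0027,0.1],[-1,0,-0.0003,0.01,0.0007,-0.0027,0.1],[-1,0,-0.0003,0.01,0.0007,-0.0027,0.1],[-1,0,-0.0003,0.01,0.0007,-0.0027,0.1]]';  python3 -m handwheel '[[-1,0,-0.0003,0.01,0.0007,-0.0027,0.1],[-1,0,-0.0003,0.01,0.0007,-0.0027,0.1],[-1,0,-0.0003,0.01,0.0007,-0.0027,0.1],[-1,0,-0.0003,0.01,0.0007,-0.0027,0.1],[-1,0,-0.0003,0.01,0.0007,-0.0027,0.1],[-1,0,-0.0003,0.01,0.0007,-0.0027,0.1],[-1,0,-0.0003,0.01,0.0007,-0.0027,0.1],[-1,0,-0.0003,0.01,0.0007,-0.0027,0.1],[-1,0,-0.0003,0.01,0.0007,-0.0027,0.1],[-1,0,-0.0003,0.01,0.0007,-0.0027,0.1],[-1,0,0,0,0.0007,-0.0027,0.1],[-1,0,0,0,0,0,0]]'; python3 -c "
from h import *
print(sense()['wrist_torque'],sense()['joint_pos'][5])"
```

```text
time: 20.8
tool_pos: [490.5, -245.1, 194.6]
tcp_rot: [178.4, 0.2, -18.6]
ft_force: [-1.4, -2.2, 15.9]
finger_gap: 26.6
grip_force: 104.1
time: 21.8
tool_pos: [489.7, -245.0, 193.4]
tcp_rot: [178.5, 0.3, -81.8]
ft_force: [-3.4, -0.3, 17.4]
finger_gap: 26.5
grip_force: 104.3
[-0.25560251  1.19958468 -0.03294614] 140.40563852137998
```

```bash
python3 -m handwheel '[[-1,-0.0013,0.0053,-0.2,0,0,0],[-1,-0.0027,0.0107,-0.4,0,0,0],[-1,-0.0047,0.0187,-0.7,0,0,0],[-1,-0.0047,0.0187,-0.7,0,0,0],[-1,0,0,0,-0.0008,0.0033,-0.122],[-1,0,0,0,-0.0008,0.0033,-0.122],[-1,0,0,0,-0.0008,0.0033,-0.122],[-1,0,0,0,-0.0008,0.0033,-0.122],[-1,0,0,0,-0.0008,0.0033,-0.122],[-1,0,0,0,-0.0008,0.0033,-0.122],[-1,0,0,0,-0.0008,0.0033,-0.122],[-1,0,0,0,-0.0008,0.0033,-0.122]]';  python3 -m handwheel '[[-1,0,0,0,-0.0008,0.0033,-0.122],[-1,0,0,0,-0.0008,0.0033,-0.122],[-1,0,0,0,-0.0008,0.0033,-0.122],[-1,0,0,0,-0.0008,0.0033,-0.122],[-1,0,0,0,-0.0008,0.0033,-0.122],[-1,0,0,0,-0.0008,0.0033,-0.122],[-1,0,0,0,-0.0008,0.0033,-0.122],[-1,0,0,0,-0.0008,0.0033,-0.122],[-1,0,0,0,-0.0008,0.0033,-0.122],[-1,0,0,0,-0.0008,0.0033,-0.122],[-1,0,0,0,-0.0008,0.0033,-0.122],[-1,0,0,0,-0.0008,0.0033,-0.122]]';  python3 -m handwheel '[[-1,0,0,0,-0.0008,0.0033,-0.122],[-1,0,0,0,-0.0008,0.0033,-0.122],[-1,0,0,0,-0.0008,0.0033,-0.122],[-1,0,0,0,-0.0008,0.0033,-0.122],[-1,0,0,0,-0.0008,0.0033,-0.122],[-1,0,0,0,-0.0008,0.0033,-0.122],[-1,0,0,0,-0.0008,0.0033,-0.122],[-1,0,0,0,-0.0008,0.0033,-0.122],[-1,0,0,0,-0.0008,0.0033,-0.122],[-1,0,0,0,-0.0008,0.0033,-0.122],[-1,0,0,0,-0.0008,0.0033,-0.122],[-1,0,0,0,-0.0008,0.0033,-0.122]]'; python3 -m handwheel '[[-1,0,0,0,-0.0008,0.0033,-0.122],[-1,0,0,0,-0.0008,0.0033,-0.122],[-1,0,0,0,-0.0008,0.0033,-0.122],[-1,0,0,0,0,0,0],[-1,0,0,0,0,0,0],[-1,0,0,0,0,0,0]]';python3 -c "
from h import *
look()"
```

```text
time: 22.8
tool_pos: [488.6, -243.1, 209.6]
tcp_rot: [178.6, 0.6, -25.1]
ft_force: [-0.3, 0.3, -2.7]
finger_gap: 26.9
grip_force: 101.9
time: 23.8
tool_pos: [488.6, -243.1, 209.7]
tcp_rot: [178.7, 0.3, 58.8]
ft_force: [0.2, 0.3, -2.1]
finger_gap: 26.5
grip_force: 101.9
time: 24.8
tool_pos: [488.6, -243.2, 209.7]
tcp_rot: [178.4, 0.2, 142.7]
ft_force: [0.3, -0.1, -3.5]
finger_gap: 26.6
grip_force: 101.9
time: 25.3
tool_pos: [488.7, -243.4, 209.8]
tcp_rot: [178.3, 0.2, 163.1]
ft_force: [0.2, -1.0, -2.9]
finger_gap: 26.4
grip_force: 101.9
25.3 [ 488.7 -243.4  209.8] [178.34   0.22 163.09] j6 -106.2 F [ 0.2 -1.  -2.9]
scene 733 L 47.2 n [ 0.98 -0.2 ] mouth px [221.  199.3] [(np.float64(0.0), 10.2, -2.46), (np.float64(0.08), 10.8, -2.36), (np.float64(0.17), 16.5, 0.49), (np.float64(0.25), 16.9, 0.68), (np.float64(0.33), 17.1, 0.58), (np.float64(0.42), 17.1, 0.78), (np.float64(0.5), 16.3, 0.58), (np.float64(0.58), 16.3, 0.78), (np.float64(0.67), 11.4, 0.48), (np.float64(0.75), 11.4, 0.29), (np.float64(0.83), 12.2, 0.48), (np.float64(0.92), 12.0, 0.58), (np.float64(1.0), 11.2, 0.39)]
[('driver', [([490.3, -241.3, 105.3], 0.87)]), ('head_top', [([483.6, -246.4, 100.1], 0.52)])]
crop 169 141
top 80 L 16.4 n [0.35 0.94] mouth px [443.3 264. ] [(np.float64(0.75), 5.4, -3.62), (np.float64(0.83), 6.3, -3.51), (np.float64(0.92), 8.5, -3.1), (np.float64(1.0), 8.5, -2.52), (np.float64(1.08), 9.5, -1.47), (np.float64(1.17), 8.5, -1.35)]
[('driver', [([482.9, -246.8, 103.9], 0.4)]), ('head_top', [])]
crop 396 213
```

```bash
python3 -m handwheel '[[-1,0.0013,-0.0053,0.2,0,0,0],[-1,0.0013,-0.0053,0.2,0,0,0],[-1,0.0007,-0.0027,0.1,0,0,0],[-1,0,0,0,0,0,0]]'; python3 -m handwheel '[[-1,0.0013,-0.0053,0.2,0,0,0],[-1,0.0013,-0.0053,0.2,0,0,0],[-1,0,0,0,0,0,0]]'; python3 -m handwheel '[[-1,0.0013,-0.0053,0.2,0,0,0],[-1,0.0007,-0.0027,0.1,0,0,0],[-1,0,0,0,0,0,0]]'
```

```text
time: 26.03
tool_pos: [488.5, -243.5, 204.5]
tcp_rot: [178.4, 0.2, 163.3]
ft_force: [-1.1, -1.3, -1.5]
finger_gap: 26.0
grip_force: 101.9
time: 26.28
tool_pos: [489.1, -243.9, 201.6]
tcp_rot: [178.4, 0.3, 163.3]
ft_force: [-1.3, -1.2, 3.7]
finger_gap: 26.4
grip_force: 102.6
time: 26.53
tool_pos: [489.1, -243.7, 198.7]
tcp_rot: [178.4, 0.3, 163.3]
ft_force: [-1.1, -0.5, -1.6]
finger_gap: 26.7
grip_force: 102.1
```

```bash
python3 -m handwheel '[[-1,0.0013,-0.0053,0.2,0,0,0],[-1,0.0007,-0.0027,0.1,0,0,0],[-1,0,0,0,0,0,0]]'; python3 -m handwheel '[[-1,0.0007,-0.0027,0.1,0,0,0],[-1,0.0004,-0.0013,0.05,0.0003,-0.0013,0.05],[-1,0,0,0,0.0003,-0.0013,0.05],[-1,0,0,0,0,0,0]]'
```

```text
time: 26.78
tool_pos: [489.2, -243.8, 195.9]
tcp_rot: [178.4, 0.3, 163.3]
ft_force: [-0.8, -0.7, 7.8]
finger_gap: 26.4
grip_force: 103.1
time: 27.12
tool_pos: [489.6, -244.1, 195.2]
tcp_rot: [178.4, 0.4, 157.4]
ft_force: [-0.8, 0.0, 9.4]
finger_gap: 26.7
grip_force: 103.4
```

```bash
python3 -m handwheel '[[-1,0.0007,-0.0027,0.1,0.0004,-0.0016,0.06],[-1,0.0007,-0.0027,0.1,0.0004,-0.0016,0.06],[-1,0.0002,-0.0008,0.03,0.0004,-0.0016,0.06],[-1,0,-0.0003,0.01,0.0004,-0.0016,0.06]]'; python3 -m handwheel '[[-1,0,-0.0003,0.01,0.0007,-0.0027,0.1],[-1,0,-0.0003,0.01,0.0007,-0.0027,0.1],[-1,0,-0.0003,0.01,0.0007,-0.0027,0.1],[-1,0,-0.0003,0.01,0.0007,-0.0027,0.1]]'; python3 -c "
from h import *
print(sense()['wrist_torque'],sense()['joint_pos'][5])"
```

```text
time: 27.45
tool_pos: [490.1, -244.4, 193.9]
tcp_rot: [178.4, 0.5, 143.7]
ft_force: [-0.8, -1.4, 14.3]
finger_gap: 26.1
grip_force: 103.9
time: 27.78
tool_pos: [490.1, -244.5, 193.6]
tcp_rot: [178.4, 0.5, 120.6]
ft_force: [-1.3, 0.2, 15.1]
finger_gap: 26.3
grip_force: 103.9
[-0.13600638  0.53355683  0.06629607] -63.50687049836994
```

```bash
python3 -m handwheel '[[-1,0,-0.0005,0.02,0.0007,-0.0027,0.1],[-1,0,-0.0003,0.01,0.0007,-0.0027,0.1],[-1,0,-0.0003,0.01,0.0007,-0.0027,0.1],[-1,0,-0.0003,0.01,0.0007,-0.0027,0.1],[-1,0,-0.0003,0.01,0.0007,-0.0027,0.1],[-1,0,-0.0003,0.01,0.0007,-0.0027,0.1],[-1,0,-0.0003,0.01,0.0007,-0.0027,0.1],[-1,0,-0.0003,0.01,0.0007,-0.0027,0.1],[-1,0,-0.0003,0.01,0.0007,-0.0027,0.1],[-1,0,-0.0003,0.01,0.0007,-0.0027,0.1],[-1,0,-0.0003,0.01,0.0007,-0.0027,0.1],[-1,0,-0.0003,0.01,0.0007,-0.0027,0.1]]';  python3 -m handwheel '[[-1,0,-0.0003,0.01,0.0007,-0.0027,0.1],[-1,0,-0.0003,0.01,0.0007,-0.0027,0.1],[-1,0,-0.0003,0.01,0.0007,-0.0027,0.1],[-1,0,-0.0003,0.01,0.0007,-0.0027,0.1],[-1,0,-0.0003,0.01,0.0007,-0.0027,0.1],[-1,0,-0.0003,0.01,0.0007,-0.0027,0.1],[-1,0,-0.0003,0.01,0.0007,-0.0027,0.1],[-1,0,-0.0003,0.01,0.0007,-0.0027,0.1],[-1,0,-0.0003,0.01,0.0007,-0.0027,0.1],[-1,0,-0.0003,0.01,0.0007,-0.0027,0.1],[-1,0,0,0,0.0007,-0.0027,0.1],[-1,0,0,0,0.0007,-0.0027,0.1]]'; python3 -c "
from h import *
print(sense()['wrist_torque'],sense()['joint_pos'][5])"
```

```text
time: 28.78
tool_pos: [490.3, -244.4, 192.5]
tcp_rot: [178.3, 0.3, 51.8]
ft_force: [-1.2, 0.7, 15.6]
finger_gap: 26.3
grip_force: 104.0
time: 29.78
tool_pos: [490.4, -244.9, 191.7]
tcp_rot: [178.4, 0.2, -16.9]
ft_force: [-1.5, -1.6, 14.9]
finger_gap: 26.0
grip_force: 104.0
[-0.64306558  0.41667553  0.13157054] 76.29950857870868
```

```bash
python3 -m handwheel '[[-1,0,-0.0003,0.01,0.0007,-0.0027,0.1],[-1,0,-0.0003,0.01,0.0007,-0.0027,0.1],[-1,0,-0.0003,0.01,0.0007,-0.0027,0.1],[-1,0,-0.0003,0.01,0.0007,-0.0027,0.1],[-1,0,-0.0003,0.01,0.0007,-0.0027,0.1],[-1,0,0,0,0,0,0],[-1,0,0,0,0,0,0]]'; python3 -m handwheel '[[-1,-0.0013,0.0053,-0.2,0,0,0],[-1,-0.0027,0.0107,-0.4,0,0,0],[-1,-0.0047,0.0187,-0.7,0,0,0],[-1,-0.0067,0.0267,-1,0,0,0],[-1,-0.01,0.04,-1.5,0,0,0],[-1,-0.01,0.04,-1.5,0,0,0],[-1,-0.01,0.04,-1.5,0,0,0],[-1,-0.0067,0.0267,-1,0,0,0],[-1,0,0,0,-0.0008,0.0033,-0.122],[-1,0,0,0,-0.0008,0.0033,-0.122],[-1,0,0,0,-0.0008,0.0033,-0.122],[-1,0,0,0,-0.0008,0.0033,-0.122]]';  python3 -m handwheel '[[-1,0,0,0,-0.0008,0.0033,-0.122],[-1,0,0,0,-0.0008,0.0033,-0.122],[-1,0,0,0,-0.0008,0.0033,-0.122],[-1,0,0,0,-0.0008,0.0033,-0.122],[-1,0,0,0,-0.0008,0.0033,-0.122],[-1,0,0,0,-0.0008,0.0033,-0.122],[-1,0,0,0,-0.0008,0.0033,-0.122],[-1,0,0,0,-0.0008,0.0033,-0.122],[-1,0,0,0,-0.0008,0.0033,-0.122],[-1,0,0,0,0,0,0]]'; python3 -c "
from h import *
rows([527.3,264.5,268])
s=sense();print(s['joint_pos'])"
```

```text
time: 30.37
tool_pos: [490.0, -245.1, 191.1]
tcp_rot: [178.5, 0.3, -45.4]
ft_force: [-3.5, -1.9, 16.4]
finger_gap: 26.3
grip_force: 104.1
time: 31.37
tool_pos: [488.8, -243.3, 265.7]
tcp_rot: [178.6, 0.6, -17.0]
ft_force: [-0.0, 0.3, -2.2]
finger_gap: 26.1
grip_force: 101.9
time: 32.2
tool_pos: [488.7, -243.3, 265.6]
tcp_rot: [178.7, 0.3, 45.9]
ft_force: [0.0, 0.4, -2.6]
finger_gap: 26.3
grip_force: 101.9
tool shift cm [ 39.173 -32.526  -1.19 ] pos [ 488.7 -243.3  265.6] rot [178.73   0.34  45.94]
[-31.41936772  -2.98962269  90.70082364  -0.61311801  91.12707393
  12.62101411]
```

```bash
python3 -m handwheel '[[-1,1.4,-1.16,-0.042,0,0,0],[-1,2.8,-2.323,-0.085,0,0,0],[-1,2.8,-2.323,-0.085,0,0,0],[-1,2.8,-2.323,-0.085,0,0,0],[-1,2.8,-2.323,-0.085,0,0,0],[-1,2.8,-2.323,-0.085,0,0,0],[-1,2.8,-2.323,-0.085,0,0,0],[-1,2.8,-2.323,-0.085,0,0,0],[-1,2.8,-2.323,-0.085,0,0,0],[-1,2.8,-2.323,-0.085,0,0,0],[-1,2.8,-2.323,-0.085,0,0,0],[-1,2.8,-2.323,-0.085,0,0,0]]'; python3 -m handwheel '[[-1,2.8,-2.323,-0.085,0,0,0],[-1,2.8,-2.323,-0.085,0,0,0],[-1,1.4,-1.16,-0.042,0,0,0],[-1,0,0,0,0,0,0],[-1,0,0,0,0,0,0],[-1,0,0,0,0,0,0]]'
python3 - <<'E'
from h import *
rows([527.3,264.5,166])
look()
p=snapshot("scene");s=sense();x,y,z=s["tool_pos"]
c=np.round(px(p,[527,264,90])).astype(int)
cv2.imwrite("pics/rk.png",cv2.resize(p["image"][c[1]-75:c[1]+75,c[0]-75:c[0]+75,::-1],(600,600),interpolation=cv2.INTER_CUBIC));print(c-75,px(p,[527,264.5,50]))
p=snapshot("scene");print([(r["location"],r["conf"]) for r in place_of(p,"rack")])
E
```

```text
time: 33.2
tool_pos: [522.9, 175.4, 267.5]
tcp_rot: [178.7, 0.4, 45.3]
ft_force: [0.4, -0.8, -2.1]
finger_gap: 26.4
grip_force: 101.9
time: 33.7
tool_pos: [530.6, 263.6, 267.5]
tcp_rot: [178.7, 0.4, 45.5]
ft_force: [0.8, -0.1, -3.8]
finger_gap: 26.0
grip_force: 101.9
tool shift cm [-0.093 -0.54  10.142] pos [530.6 263.6 267.5] rot [178.67   0.41  45.46]
33.7 [530.6 263.6 267.5] [178.67   0.41  45.46] j6 66.8 F [ 0.8 -0.1 -3.8]
scene 681 L 51.4 n [0.97 0.24] mouth px [465.1 207.8] [(np.float64(0.0), 4.6, 6.21), (np.float64(0.08), 5.3, 6.08), (np.float64(0.17), 15.8, 0.85), (np.float64(0.25), 16.3, 0.85), (np.float64(0.33), 15.8, 0.83), (np.float64(0.42), 15.3, 0.82), (np.float64(0.5), 15.5, 0.7), (np.float64(0.58), 14.6, 0.93), (np.float64(0.67), 10.2, 1.89), (np.float64(0.75), 11.4, 1.27), (np.float64(0.83), 12.8, 1.26), (np.float64(0.92), 12.8, 1.25), (np.float64(1.0), 11.4, 1.49)]
[('driver', [([531.5, 266.7, 164.8], 0.6)]), ('head_top', [([483.4, -245.3, 99.2], 0.39)])]
crop 417 149
top 389 L 20.4 n [ 0.5  -0.87] mouth px [174.3 232. ] [(np.float64(0.0), 6.7, 1.71), (np.float64(0.08), 9.4, 1.33), (np.float64(0.17), 12.5, 0.78), (np.float64(0.25), 13.4, -0.03), (np.float64(0.33), 14.8, 0.28), (np.float64(0.42), 18.4, 0.84), (np.float64(0.5), 18.4, 0.47), (np.float64(0.58), 18.7, 0.78), (np.float64(0.67), 17.0, 0.41), (np.float64(0.75), 15.3, 0.53), (np.float64(0.83), 13.9, 0.84), (np.float64(0.92), 13.9, 0.47), (np.float64(1.0), 13.4, 0.35), (np.float64(1.08), 12.2, 0.22), (np.float64(1.17), 10.8, 0.53)]
[('driver', [([525.6, 261.8, 158.2], 0.91)]), ('head_top', [([490.1, -240.3, 95.7], 0.65)])]
crop 121 180
[384 156] [456.27499948 243.72154963]
[([526.2, 219.7, 0.7], 0.6)]
```

View pics/rk.png

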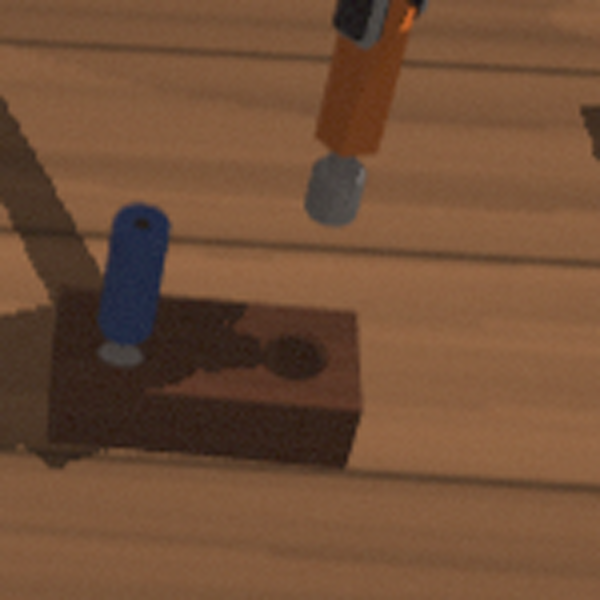

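The hole is at crop (296,357), i.e. px (457.6,245). Weighing this with the other fixes, the hole is at about (529,264.7). Shifting there and descending.

```bash
python3 -m handwheel '[[-1,-0.03,-0.19,0,0,0,0],[-1,0.01,-0.04,1.5,0,0,0],[-1,0.0134,-0.0534,2,0,0,0],[-1,0.0134,-0.0534,2,0,0,0],[-1,0.0134,-0.0534,2,0,0,0],[-1,0.01,-0.04,1.5,0,0,0],[-1,0.0067,-0.0267,1,0,0,0],[-1,0,0,0,0,0,0],[-1,0,0,0,0,0,0]]'; python3 -c "
from h import *
rows([529,264.7,150])"
```

```text
time: 35.0
tool_pos: [528.8, 265.5, 167.7]
tcp_rot: [178.7, 0.4, 45.6]
ft_force: [0.5, 1.1, -2.7]
finger_gap: 26.1
grip_force: 101.8
tool shift cm [-0.029  0.026  1.77 ] pos [528.8 265.5 167.7] rot [178.68   0.39  45.59]
```

```bash
python3 -m handwheel '[[-1,-0.02,0.03,0.6,0,0,0],[-1,0.0027,-0.0107,0.4,0,0,0],[-1,0.0013,-0.0053,0.2,0,0,0],[-1,0,0,0,0,0,0]]'; python3 -m handwheel '[[-1,0.0013,-0.0053,0.2,0,0,0],[-1,0.0013,-0.0053,0.2,0,0,0],[-1,0.0013,-0.0053,0.2,0,0,0],[-1,0,0,0,0,0,0]]'
```

```text
time: 35.33
tool_pos: [529.1, 264.9, 155.6]
tcp_rot: [178.7, 0.4, 45.6]
ft_force: [0.7, 0.1, -2.3]
finger_gap: 26.2
grip_force: 101.9
time: 35.67
tool_pos: [528.9, 264.9, 149.3]
tcp_rot: [178.7, 0.4, 45.6]
ft_force: [-1.3, -0.9, -3.2]
finger_gap: 26.3
grip_force: 101.9
```

```bash
python3 -m handwheel '[[-1,0.0034,-0.0134,0.5,0,0,0],[-1,0.0047,-0.0187,0.7,0,0,0],[-1,0.0047,-0.0187,0.7,0,0,0],[-1,0.0047,-0.0187,0.7,0,0,0],[-1,0.0013,-0.0053,0.2,0,0,0],[-1,0,0,0,0,0,0]]'; python3 -m handwheel '[[-1,0.0013,-0.0053,0.2,0,0,0],[-1,0.0013,-0.0053,0.2,0,0,0],[-1,0,0,0,0,0,0],[-1,0,0,0,0,0,0]]';python3 -m handwheel '[[-1,0.0007,-0.0027,0.1,0,0,0],[-1,0.0007,-0.0027,0.1,0,0,0],[-1,0,0,0,0,0,0],[-1,0,0,0,0,0,0]]'
```

```text
time: 36.17
tool_pos: [528.2, 264.7, 120.2]
tcp_rot: [178.7, 0.5, 45.6]
ft_force: [-0.6, -0.6, -2.3]
finger_gap: 26.5
grip_force: 101.9
time: 36.5
tool_pos: [529.2, 265.1, 117.9]
tcp_rot: [178.7, 0.3, 45.6]
ft_force: [0.5, 0.6, -2.7]
finger_gap: 26.3
grip_force: 101.9
time: 36.83
tool_pos: [529.1, 265.1, 115.8]
tcp_rot: [178.7, 0.4, 45.6]
ft_force: [-0.4, -0.4, -3.3]
finger_gap: 26.3
grip_force: 101.9
```

```bash
python3 -m handwheel '[[-1,0.0007,-0.0027,0.1,0,0,0],[-1,0.0007,-0.0027,0.1,0,0,0],[-1,0,0,0,0,0,0],[-1,0,0,0,0,0,0]]'; python3 -m handwheel '[[-1,0.0007,-0.0027,0.1,0,0,0],[-1,0,0,0,0,0,0],[-1,0,0,0,0,0,0]]'
```

```text
time: 37.17
tool_pos: [529.1, 265.1, 113.8]
tcp_rot: [178.7, 0.4, 45.6]
ft_force: [-1.0, 0.5, -2.2]
finger_gap: 26.6
grip_force: 102.0
time: 37.42
tool_pos: [529.7, 265.4, 113.7]
tcp_rot: [178.6, 0.3, 45.6]
ft_force: [-1.4, 0.3, 5.0]
finger_gap: 26.4
grip_force: 102.7
```

```bash
python3 -m handwheel '[[-0.4,0,0,0,0,0,0],[-0.2,0,0,0,0,0,0],[0,0,0,0,0,0,0],[0.2,0,0,0,0,0,0],[0.4,0,0,0,0,0,0],[0.4,0,0,0,0,0,0],[0.4,0,0,0,0,0,0]]'; python3 -m handwheel '[[0.4,0,0,-0.8,0,0,0],[0.4,0,0,-1.5,0,0,0],[0.4,0,0,-2,0,0,0],[0.4,0,0,-2,0,0,0],[0.4,0,0,-2,0,0,0],[0.4,0,0,-2,0,0,0],[0.4,-3,0,-1,0,0,0],[0.4,-3.5,0,0,0,0,0],[0.4,-3.5,0,0,0,0,0],[0.4,-2,0,0,0,0,0],[0.4,0,0,0,0,0,0],[0.4,0,0,0,0,0,0]]'
python3 - <<'E'
from h import *
p=snapshot("scene");t=snapshot("top")
for q in("driver","handle","screw","head_top","spare_driver","gear","tin"):
    print(q,[(np.round(r["location"],1).tolist(),round(r["conf"],2)) for pp in(p,t) for r in place_of(pp,q)[:1]])
cv2.imwrite("pics/end.png",np.hstack([cv2.resize(p["image"][175:275,390:490,::-1],(400,400)),cv2.resize(p["image"][170:250,185:265,::-1],(400,400))]))
im=t["image"].astype(int);m=(im[...,0]>200)&(im[...,2]<110)&(im[...,1]>100);m[:205]=0;m[265:]=0;m[:,:150]=0;m[:,205:]=0
print(m.sum(), hexfit(m,t,138) if m.sum()>50 else None)
E
```

```text
time: 38.0
tool_pos: [529.0, 265.1, 112.6]
tcp_rot: [178.7, 0.4, 45.6]
ft_force: [0.5, 1.1, -0.6]
finger_gap: 59.6
grip_force: 0.0
time: 39.0
tool_pos: [443.8, 181.4, 227.6]
tcp_rot: [178.6, 0.2, 45.5]
ft_force: [-1.1, -0.9, 1.0]
finger_gap: 60.1
grip_force: 0.0
driver [([528.4, 269.7, 10.0], 0.79)]
handle []
screw [([486.1, -252.6, 86.7], 0.57), ([484.8, -245.0, 91.8], 0.49)]
head_top [([484.7, -248.5, 97.8], 0.43), ([489.5, -245.4, 98.0], 0.58)]
spare_driver [([520.5, 177.6, 11.9], 0.73), ([527.5, 218.5, 2.1], 0.67)]
gear [([465.0, 2.0, 0.3], 0.97), ([463.9, 7.4, 1.1], 0.84)]
tin [([660.7, 7.4, 4.5], 0.8), ([654.8, 6.8, 2.5], 0.81)]
0 None
```

View pics/end.png

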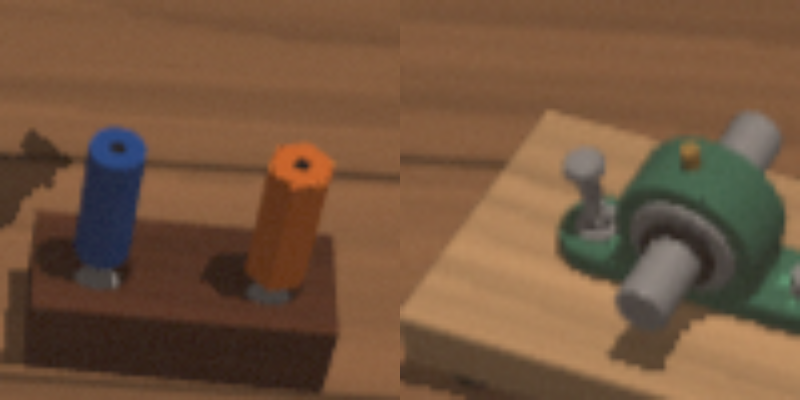

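The picture shows the orange driver standing in its own hole (crop 275,230). The screw is upright and lower, with its lean matching the expected perspective. The gripper is clear, so I'm handing in.

```bash
python3 -c "
from bench import *
print(hand_in())"
```

```text
the job is handed in; nothing more can be done
None
```

I've handed the job in after about 39 s of the 72 s: the screw has cut an estimated 1.1 turns or so at about 17–20 N, still looks upright, and the orange driver is back upright in its own hole with the gripper clear; the thread angle comes from turn and sink, and I got no verdict back.

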